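# Prise open the detector cover with the flat lever tool

## Task

Take the flat lever tool from the rubber mat, work its blade under the front edge of the detector module's flush cover and gently prise the cover up past its catch; keep the gripper itself off the cover until it is ajar. Then swing the cover fully open so that it stands at least upright by itself, and lay the tool flat back on the mat. Leave everything else on the bench where it is.

Things in the scene. Friction and masses are not known exactly. Their poses are not given: they have to be found in the camera images.
- module: White detector module fixed to the bench, 170 (x) x 180 (y) x 122 mm tall; origin at the centre of its underside, z up, front along its own -x (roughly to the robot). Its top is a grey cover plate, flush between two 20 mm cheeks. In the middle of the front edge is a pocket open to the front and above (see pocket); beside it the front frame is closed up to z = 122.
- pocket (a point): Middle of the front edge of the pocket's flat floor, the dark sill (module x = -85, y = 0, z = 108 mm), a natural fulcrum; axes as the module's. The sill is 60 mm wide (y) and runs from x = -85 to a wall at x = -50. The cover's front edge is at x = -70, its underside at z = 114: so the sill goes 20 mm under the cover with an 6 mm gap.
- cover_hinge (a point): Middle of the cover's hinge line (module x = 50, y = 0, z = 118 mm), which runs along the module's y; axes as the module's.
- cover_edge (a point): Middle of the cover's front edge, at half its thickness; moves with the cover, 120 mm from the hinge.
- cover (a joint): Angle of the cover (120 x 138 x 8 mm, 0.18 kg) about its far hinge, rad: 0 shut, grows as the front edge rises, stop at 1.8; upright is 1.57. A sprung catch holds it shut: about 12 N upward near the front edge, until it snaps free at about 0.07 rad (edge 9 mm up). After that only hinge friction and weight resist (2 to 3 N at the edge) and it stays where it is left.
- lever_tool: Loose lever tool, 180 mm long, about 0.12 kg: grey handle 100 x 18 x 24 mm tall, flat steel blade 80 x 24 x 3 mm ahead of it. Origin at the centre of the handle's underside; x along the tool to the blade, z up. Handle x -50..50, blade x 50..130 mm, its lower face 3 mm above the handle's underside. Starts on the mat, blade roughly away from the robot.
- tool_tip (a point): Middle of the blade's end: tool x = 130, y = 0, z = 4.5 mm.
- mat: Flat rubber mat fixed to the bench, 240 (x) x 130 (y) x 3 mm, left or right of the module; origin at the centre of its underside. The handle's centre must finally lie over it.

How it is judged:
By the outcome, as a careful person would: the job done as asked, in the order asked, and still so for the second after the job is handed in, with the robot touching nothing.
It also fails if it takes over 64 s, if anything falls off the work surface, if the arm or the gripper's body presses on something with over 40 N, if the wrist force passes 120 N, or if a joint passes its speed limit or range.

## Robot

A 6-joint arm with a two-finger parallel gripper is mounted at the origin on the work surface. World frame = base frame: x ahead of the robot, y to its left, z up, the work surface at z = 0. Lengths are in mm, angles in rad, forces in N, time in s.
With the tool pointing down it reaches from about 400 to 825 mm from the base axis. Payload 7 kg.
Tool frame: the origin (TCP) lies at the very end of the fingers, on their centre line; the grasp point (between the pads) lies 19 mm behind it; z points along the fingers, y is the line along which they close (so a half turn about z gives the same grasp; the last joint's range is limited). The gripper opens to 88 mm and grips with 3 to 60 N. Pads are 19 mm wide; open, the fingers measure 130 mm over their backs; the gripper's body (78 mm by 193 mm) begins 47 mm behind the grasp point.
Start: joints at [-1.032, 0.359, 0.012, 0, -1.224, -0.288], TCP at [167.495, -653.866, 226.561] pointing down, gripper open.
Joint ranges: [-3.07, 3.07], [-1.43, 2.12], [-1.02, 1.25], [-3.03, 1.67], [-3.05, -0], [-3.03, 3.03]. Speed limits (rad/s): [2.39, 2.39, 3.01, 3.14, 3.14, 3.14].

## Interface

Orientations are given as a unit quaternion [x, y, z, w].
In Python, from plant import bot gives the robot as it stands. Calls block until the motion is done:
- bot.move_ptp(position, orientation): joint-space move of the TCP to a pose.
- bot.line_to(position, velocity=150, ori=None): straight line of the TCP; ori=None keeps the orientation; velocity is the mean speed in mm/s.
- bot.move_joints(angles): joint-space move.
- bot.move_gripper(opening, force=None): finger opening in mm; force is the grip in N (None keeps the last); returns when the fingers have stopped.
- bot.pause(seconds).
- bot.solve_ik(position, orientation): joint angles nearest the present ones, or None.
- bot.read_state(): the state.
- bot.camera(name): name is "side" or "top"; returns the picture (400x640x3 uint8, red, green, blue); there is no depth.
- bot.get_calibration(name): a dict with "fx", "fy", "cx", "cy" (pixels), "view" (4x4, takes a point from world to camera coordinates). Camera axes: x right, y up, looking along -z (the intrinsics and any distortion apply to the point x, -y, -z); pixel columns grow to the right and rows downward; lengths in mm; the calibration is good to about 2 mm. A picture is of the moment at which its call begins. get_calibration takes no time and is no camera call.
A pose or a line that the arm cannot do raises bot.Unreachable and nothing moves.
- bot.close_job(): hands the job in; it is judged then, once.
The state is a dict: "t": time; "joint_pos": joint angles; "qvel": joint speeds; "tau": joint torques, N m; "tcp_pos": TCP position; "eef_rot": TCP orientation; "contact_force": force on the tool from outside, world axes, zero at the start; "moment": the same for the moment, N m; "width": finger opening in mm; "finger_force": force on a finger pad.
Only numpy, scipy, OpenCV 4.12 (cv2) and the standard library are available. Lean on these libraries where they do the work, as an engineer would, in place of code of your own. Each camera call takes 0.05 s, during which the arm holds its last target. There are 200 camera calls.

## Working session

There is one attempt and no reset: what is moved stays moved. The work goes in short steps, each a Python script; the robot and the scene stay as the last script left them, time stands still between calls to the robot, and variables do not carry over. Pictures are saved under pics/ and viewed, at most 10 in all, crops included, and the job is handed in when it is done.

```bash
ls; mkdir -p pics; python3 - <<'E'
from plant import bot
import cv2
for n in("top","side"):
    im=bot.camera(n); cv2.imwrite(f"pics/{n}0.png",im[:,:,::-1]); c=bot.get_calibration(n); print(n,c)
s=bot.read_state();print(s['t'],s['eef_rot'],s['contact_force'])
E
```

```text
pics
top {'fx': 399.91704498478407, 'fy': 399.91704498478407, 'cx': 318.4277531287811, 'cy': 202.8471023481391, 'view': array([[ 2.39982326e-02, -9.99709542e-01,  2.21727659e-03,
        -1.08183003e+01],
       [ 9.93142048e-01,  2.40943181e-02,  1.14404270e-01,
        -6.07290542e+02],
       [-1.14424464e-01, -5.43429652e-04,  9.93431803e-01,
        -1.19274787e+03],
       [ 0.00000000e+00,  0.00000000e+00,  0.00000000e+00,
         1.00000000e+00]])}
side {'fx': 415.52680151251036, 'fy': 415.52680151251036, 'cx': 320.4701355789583, 'cy': 192.1384103833883, 'view': array([[-9.78051064e-01, -2.08356199e-01,  1.95227770e-03,
         5.73654887e+02],
       [ 1.11697230e-01, -5.16365767e-01,  8.49052486e-01,
        -1.48625570e+02],
       [-1.75897259e-01,  8.30634751e-01,  5.28304897e-01,
        -1.10063316e+03],
       [ 0.00000000e+00,  0.00000000e+00,  0.00000000e+00,
         1.00000000e+00]])}
0.1 [-1.24999609e-01  9.92156503e-01  7.36566680e-04 -1.68075132e-04] [0.03747127 1.35882039 0.01772505]
```

View pics/top0.png

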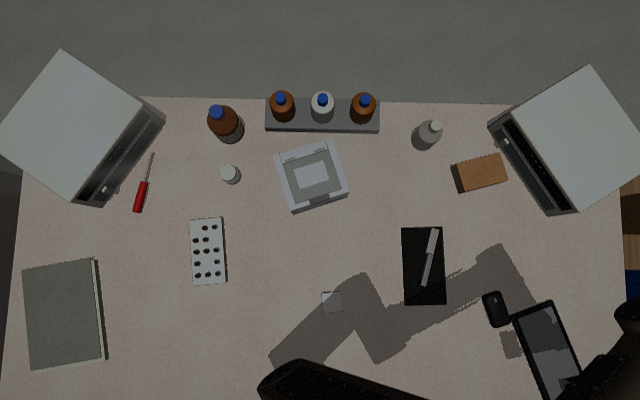

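View pics/side0.png

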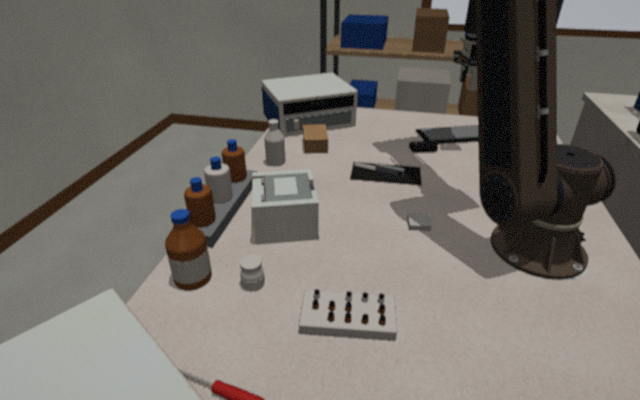

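```bash
python3 - <<'E'
import cv2,numpy as np
im=cv2.imread("pics/top0.png")
a=cv2.resize(im[130:220,265:360],None,fx=6,fy=6,interpolation=cv2.INTER_CUBIC)[:540,:400+170]
b=cv2.resize(im[220:310,395:455],None,fx=6,fy=6,interpolation=cv2.INTER_CUBIC)
o=np.hstack([a,b]);o=np.clip(o*1.3,0,255).astype('u1')
o=cv2.resize(o,(800,int(o.shape[0]*800/o.shape[1])));print(o.shape)
cv2.imwrite("pics/c0.png",o)
E
```

```text
(464, 800, 3)
```

View pics/c0.png

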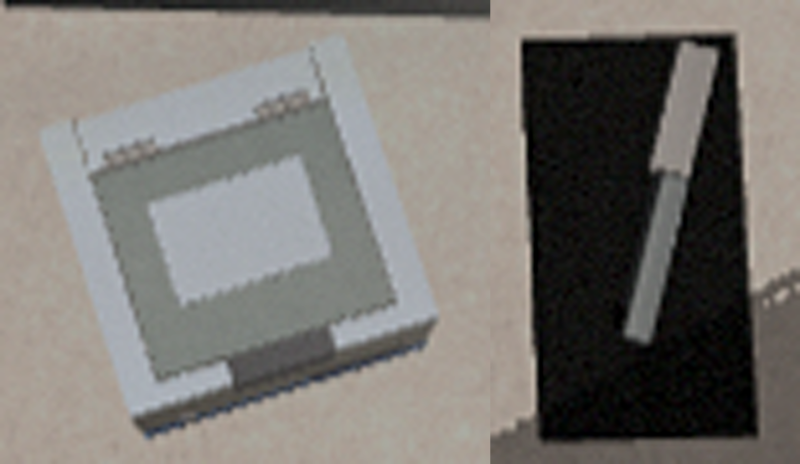

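```bash
cat > h.py <<'E'
import numpy as np,cv2
from plant import bot
from scipy.spatial.transform import Rotation as R
def ray(n,u,v,z):
    c=bot.get_calibration(n);V=c['view'];Rm=V[:3,:3];o=-Rm.T@V[:3,3]
    d=Rm.T@np.array([(u-c['cx'])/c['fx'],-(v-c['cy'])/c['fy'],-1.])
    return o+d*(z-o[2])/d[2]
def proj(n,p):
    c=bot.get_calibration(n);q=c['view'][:3]@np.append(p,1)
    return c['cx']+c['fx']*q[0]/-q[2],c['cy']+c['fy']*-q[1]/-q[2]
E
python3 - <<'E'
from h import *
np.set_printoptions(precision=1,suppress=True)
s=5.161
def a(u,v,z):return ray("top",265+u/s-.4,130+v/s-.4,z)
def b(u,v,z):return ray("top",395+(u-490.3)/s-.4,220+v/s-.4,z)
C=np.array([a(*p,122) for p in[(42,128),(345,38),(437,318),(135,415)]])
print(C,C.mean(0),[np.linalg.norm(C[i]-C[i-1]) for i in range(4)])
for e in(C[0]-C[3],C[1]-C[2]):print(np.arctan2(e[1],e[0]))
for e in(C[0]-C[1],C[3]-C[2]):print(np.arctan2(-e[0],e[1]))
print("sill corners",a(232,366,108),a(333,333,108),a(236,388,108),a(335,355,108))
T=np.array([b(*p,9) for p in[(682,40),(718,47)]]);print("tip",T)
J=np.array([b(*p,9) for p in[(650,169),(690,178)]]);print("joint",J)
H=np.array([b(*p,27) for p in[(623,335),(648,344),(662,171),(686,178)]]);print("handle",H)
# mask centroid
im=cv2.imread("pics/top0.png");g=im[220:306,402:446].min(2);m=(g>70).astype('u1')
n,l,st,ce=cv2.connectedComponentsWithStats(m);print(st,ce)
print("mat",[b(*p,3) for p in[(522,38),(735,34),(757,436),(540,438)]])
E
```

```text
[[735.  139.2 122. ]
 [790.9 -29.4 122. ]
 [633.  -83.6 122. ]
 [574.9  82.  122. ]] [683.5  27.  122. ] [np.float64(170.01061253049116), np.float64(177.59912416897714), np.float64(166.98867721857278), np.float64(175.4564509868448)]
0.3431694776726226
0.3306021364387438
0.3200737054838438
0.3370921362666473
sill corners [605.1  29.6 108. ] [625.1 -26.5 108. ] [592.8  27.  108. ] [612.7 -27.9 108. ]
tip [[ 542.1 -350.8    9. ]
 [ 538.4 -372.5    9. ]]
joint [[ 464.3 -331.     9. ]
 [ 459.6 -354.9    9. ]]
handle [[ 367.6 -309.7   27. ]
 [ 362.7 -324.3   27. ]
 [ 463.4 -333.3   27. ]
 [ 459.6 -347.4   27. ]]
[[   0    6   44   80 2968]
 [   0    0   44   57  416]
 [  19    8   18   58  347]
 [   0   42    2   40   53]] [[20.5 47.9]
 [25.9  8.5]
 [27.8 33.4]
 [ 0.2 64.6]]
mat [array([ 541.3, -255.5,    3. ]), array([ 546.9, -384.7,    3. ]), array([ 308.5, -395.1,    3. ]), array([ 304.3, -266.3,    3. ])]
```

```bash
cat >> h.py <<'E'
MY=0.333; M=np.array([683.5,27,0.]); GX=28.; GZ=1.5; SG=-1
RM=R.from_euler('z',MY)
def m2w(p): return M+RM.apply(p)
def tcp(Rt,p_tool,p_world):
    """TCP pose such that tool point p_tool lies at p_world, tool rotation Rt"""
    G=R.from_matrix(np.array([[SG,0,0],[0,-SG,0],[0,0,-1]]).T.astype(float))
    return p_world+Rt.apply(np.array([GX,0,GZ])-np.array(p_tool)),(Rt*G).as_quat()
def rt(yaw,pitch=0): return R.from_euler('z',yaw)*R.from_euler('y',-pitch)
def inmod(p_tool,p_mod,pitch=0,yaw=MY): return tcp(rt(yaw,pitch),p_tool,m2w(np.array(p_mod,float)))
def st():
    s=bot.read_state();return round(s['t'],2),np.round(s['tcp_pos'],1),np.round(s['contact_force'],1),round(s['width'],1),np.round(s['finger_force'],1)
TY=-0.249; H0=np.array([414.2,-329.6,3.])
E
python3 - <<'E'
import h
from h import *
for sg in(1,-1):
    h.SG=sg
    for n,(p,q) in dict(pick=tcp(rt(TY),[0,0,0],H0),pock=inmod([130,0,3],[-54,0,109]),pry=inmod([130,0,3],[-54,0,118],.45),end=inmod([130,0,3],[60,0,218],.4)).items():
        j=bot.solve_ik(p,q);print(sg,n,p.round(1),None if j is None else np.round(j,2))
E
```

```text
1 pick [ 441.3 -336.5    4.5] [-0.3   0.41 -0.51  0.   -0.65  1.62]
1 pock [536.1 -24.  107.5] [ 0.32  0.24 -0.45  0.   -0.88  1.58]
1 pry [546.3 -20.5  72.3] [ 0.31  0.14 -0.81 -0.05 -0.17  1.63]
1 end [652.   16.1 176.9] [ 0.32  0.16 -0.45 -0.01 -0.56  1.59]
-1 pick [ 441.3 -336.5    4.5] [-0.3   0.41 -0.51  0.   -0.65 -1.52]
-1 pock [536.1 -24.  107.5] [ 0.32  0.24 -0.45  0.   -0.88 -1.56]
-1 pry [546.3 -20.5  72.3] [ 0.31  0.14 -0.81 -0.05 -0.17 -1.51]
-1 end [652.   16.1 176.9] [ 0.32  0.16 -0.45 -0.01 -0.56 -1.55]
```

```bash
python3 - <<'E'
from h import *
p,q=tcp(rt(TY),[0,0,0],H0); up=np.array([0,0,110.])
bot.move_gripper(60); bot.move_ptp(p+up,q); bot.line_to(p+[0,0,25],250)
print(st());bot.line_to(p,60);print(st())
im=bot.camera("top");cv2.imwrite("pics/g_top.png",im[:,:,::-1])
bot.move_gripper(0,60);print(st())
bot.line_to(p+[0,0,30],80);bot.line_to(p+[0,0,200],250);print(st())
p,q=inmod([130,0,3],[-140,0,125]);bot.move_ptp(p,q);print(st())
a=bot.camera("top")[130:330,290:490];b=bot.camera("side")[130:330,240:440]
o=cv2.resize(np.hstack([a,b]),(800,400),interpolation=cv2.INTER_CUBIC);cv2.imwrite("pics/pre.png",np.clip(o[:,:,::-1]*1.3,0,255))
E
```

```text
(2.89, array([ 441.3, -337.3,   29.8]), array([0.8, 0.4, 1.1]), 59.9, np.float64(0.0))
(3.46, array([ 441.3, -336.4,    4.3]), array([ 0.2, -0.8, -0.1]), 60.2, np.float64(0.0))
(4.26, array([ 441.4, -336.5,    4.5]), array([-0.2, -0.1,  1.2]), 17.4, np.float64(60.0))
(5.62, array([ 440.4, -335.9,  202.8]), array([-0.4,  0.1, -1.5]), 17.7, np.float64(60.0))
(6.75, array([455. , -52.5, 123.4]), array([-0.4,  0.2, -1.6]), 17.8, np.float64(60.0))[ WARN:0@7.220] global loadsave.cpp:1063 imwrite_ Unsupported depth image for selected encoder is fallbacked to CV_8U.
```

View pics/pre.png

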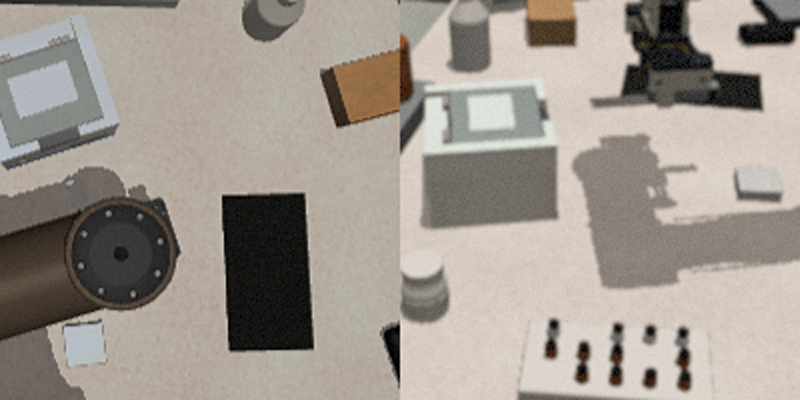

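```bash
python3 - <<'E'
from h import *
print(st(), bot.read_state()['eef_rot'])
p,q=inmod([130,0,3],[-140,0,125]);print(p,q)
for n in("top","side"):print(n,proj(n,m2w(np.array([-140,0,126]))),proj(n,p),proj(n,m2w(np.array([-85,0,108]))))
o=[]
im=bot.camera("side");cv2.imwrite("pics/pre2.png",np.clip(cv2.resize(im[140:220,280:420],(800,457),interpolation=cv2.INTER_CUBIC)[:,:,::-1]*1.5,0,255).astype('u1'))
E
```

```text
(6.85, array([455.1, -52.9, 123.6]), array([ 0.7, -0. , -1.9]), 17.2, np.float64(60.0)) [-1.64831059e-01  9.86321812e-01 -6.14965398e-05  4.09217812e-05]
[454.79403799 -52.1048857  123.5       ] [-0.16573177  0.98617087  0.          0.        ]
top (np.float64(326.01355776126053), np.float64(219.08839745373)) (np.float64(337.1248556742652), np.float64(253.7217620499598)) (np.float64(320.0491805863647), np.float64(201.4340775862254))
side (np.float64(334.5012897505576), np.float64(181.4077559641475)) (np.float64(370.65640796708), np.float64(179.96779608821024)) (np.float64(314.7262023999345), np.float64(188.2192251002523))
```

View pics/pre2.png

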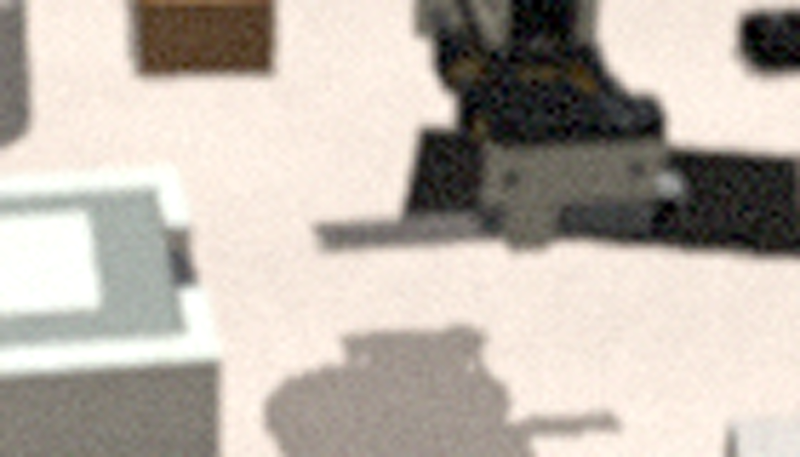

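```bash
python3 - <<'E'
from h import *
p,q=inmod([130,0,3],[-77,0,120]);bot.line_to(p,100);bot.pause(.3)
f0=np.mean([bot.read_state()['contact_force'] for _ in range(5)],0);print(st(),f0)
for z in np.arange(113,104,-.5):
    p,q=inmod([130,0,3],[-77,0,z]);bot.line_to(p,20);bot.pause(.1)
    s=bot.read_state();df=s['contact_force']-f0;print(z,np.round(s['tcp_pos'][2]-p[2],2),df.round(1),s['t'])
    if df[2]>2.5:break
E
```

```text
(7.98, array([514.1, -31.6, 118.8]), array([-0.8,  0.2, -1.5]), 17.8, np.float64(60.0)) [-0.81182813  0.18455214 -1.45876058]
113.0 0.01 [ 1.8 -0.3 -0.1] 8.5833
112.5 0.03 [ 0.7 -0.1 -0.5] 8.9333
112.0 0.01 [ 0.9 -0.3  0.2] 9.2833
111.5 -0.01 [1.4 0.5 0.7] 9.6333
111.0 -0.02 [ 1.   0.  -0.4] 9.9833
110.5 -0.01 [ 1.1  0.3 -0. ] 10.3333
110.0 -0.0 [ 1.1 -0.   0. ] 10.6833
109.5 0.0 [-0.   0.1 -0.9] 11.0333
109.0 0.01 [ 0.6  0.6 -0.1] 11.3833
108.5 -0.01 [0.9 0.7 0.2] 11.7333
108.0 -0.01 [ 0.9 -1.2  1.1] 12.0833
107.5 0.11 [-0.1 -0.8  1.9] 12.4333
107.0 0.14 [-2.  -0.2  4.8] 12.7833
```

```bash
python3 - <<'E'
from h import *
bot.line_to(inmod([130,0,3],[-77,0,109])[0],20);bot.pause(.2)
f0=np.mean([bot.read_state()['contact_force'] for _ in range(5)],0);print(f0)
for x in list(range(-72,-53,3))+[-53,-52,-51,-50,-49]:
    p,q=inmod([130,0,3],[x,0,109]);bot.line_to(p,30);bot.pause(.05)
    s=bot.read_state();df=RM.inv().apply(s['contact_force']-f0);print(x,df.round(1),(s['tcp_pos']-p).round(1),s['t'])
    if np.linalg.norm(df)>4:break
E
```

```text
[ 0.18319071  0.4141269  -2.01911456]
-72 [ 0.2 -0.1 -0.1] [ 0.1  0.1 -0.1] 13.6
-69 [-1.1  0.5  0.5] [ 0. -0. -0.] 13.9
-66 [ 0.2 -0.8  0.9] [ 0.1  0.  -0. ] 14.2
-63 [-0.9 -0.4 -0. ] [ 0.   0.  -0.1] 14.5
-60 [ 0.2 -0.9  0.3] [ 0.  0. -0.] 14.8
-57 [-0.2 -0.2  0.6] [ 0.   0.  -0.1] 15.1
-54 [ 0.2 -0.6  0.3] [ 0.  0. -0.] 15.4
-53 [-0.8 -0.7  0.6] [-0. -0. -0.] 15.7
-52 [-0.2 -1.   0.5] [ 0. -0. -0.] 16.0
-51 [ 0.4 -0.5  0.2] [ 0.  0. -0.] 16.3
-50 [ 0.4 -0.5  0.1] [ 0.  0. -0.] 16.6
-49 [-0.9  0.2  1.2] [ 0.  0. -0.] 16.9
```

```bash
python3 - <<'E'
from h import *
f0=np.mean([bot.read_state()['contact_force'] for _ in range(5)],0)
F=np.array([-85,0,107.7]);d=36
for a in np.arange(0,.43,.06):
    tip=F+d*np.array([np.cos(a),0,np.sin(a)])
    p,q=inmod([130,0,3],tip,a);bot.line_to(p,60,q);bot.pause(.05)
    s=bot.read_state();df=RM.inv().apply(s['contact_force']-f0);print(a.round(2),df.round(1),(s['tcp_pos']-p).round(1),s['joint_pos'][4].round(2),s['t'])
a=bot.camera("top")[130:230,260:360];b=bot.camera("side")[120:220,250:350]
o=cv2.resize(np.hstack([a,b]),(800,400),interpolation=cv2.INTER_CUBIC);cv2.imwrite("pics/pry.png",np.clip(o[:,:,::-1]*1.3,0,255).astype('u1'))
E
```

```text
0.0 [ 0.7 -0.7  1.5] [0.2 0.  0.2] -0.88 17.2
0.06 [0.8 0.1 0.9] [-0.2 -0.1  0.3] -0.79 17.5
0.12 [ 3.8 -0.6 -1.4] [0.9 0.3 0.5] -0.71 17.8
0.18 [ 2.5 -0.7  0.1] [0.2 0.1 0.4] -0.62 18.1
0.24 [-0.3  0.8  0.8] [-0.6 -0.2 -0. ] -0.53 18.4
0.3 [-4.5  0.1  1.6] [-1.3 -0.5 -0.5] -0.44 18.7
0.36 [-0.3 -0.  -1.6] [0.3 0.1 0.3] -0.34 19.0
0.42 [1.7 0.  0.1] [0.5 0.2 0.4] -0.24 19.3
```

View pics/pry.png

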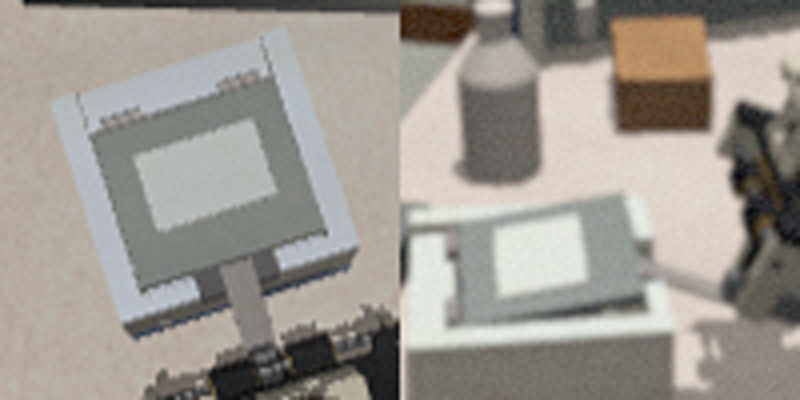

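```bash
python3 - <<'E'
from h import *
f0=np.mean([bot.read_state()['contact_force'] for _ in range(5)],0)
a=.42;r=103
for th in np.linspace(.12,1.72,17):
    c,s_=np.cos(th),np.sin(th)
    P=[50-r*c-4*s_,0,118+r*s_-4*c]
    p,q=inmod([130,0,6],P,a);bot.line_to(p,50,q)
    s=bot.read_state();df=RM.inv().apply(s['contact_force']-f0);print(th.round(2),df.round(1),s['joint_pos'][4].round(2),s['t'])
    if np.linalg.norm(df)>18:break
bot.pause(.2)
a=bot.camera("top")[100:220,260:380];b=bot.camera("side")[90:210,240:360]
o=cv2.resize(np.hstack([a,b]),(800,400),interpolation=cv2.INTER_CUBIC);cv2.imwrite("pics/op.png",np.clip(o[:,:,::-1]*1.3,0,255).astype('u1'))
E
```

```text
0.12 [-0.1  0.5 -0.3] -0.24 19.65
0.22 [-1.1 -0.  -1.1] -0.27 20.0083
0.32 [-0.5 -0.  -1.7] -0.3 20.3667
0.42 [-0.5 -0.1 -0.4] -0.33 20.725
0.52 [-0.9  0.8 -0.1] -0.36 21.0833
0.62 [-0.9 -0.3  0.2] -0.38 21.4417
0.72 [-0.9 -0.  -0.9] -0.41 21.8
0.82 [-0.4 -1.5 -0.7] -0.43 22.1583
0.92 [-0.7  0.  -0.8] -0.45 22.5167
1.02 [-0.6  0.5 -0.5] -0.47 22.875
1.12 [-1.1  0.1 -1.3] -0.48 23.2333
1.22 [-0.9 -0.1 -0.6] -0.49 23.5917
1.32 [-0.3 -0.2 -1.2] -0.5 23.95
1.42 [-0.8  0.5  0.2] -0.51 24.3083
1.52 [-1.8 -0.2 -1.2] -0.52 24.6667
1.62 [-0.2 -0.1 -1.9] -0.52 25.025
1.72 [-1.7  1.1 -0.8] -0.53 25.3833
```

View pics/op.png

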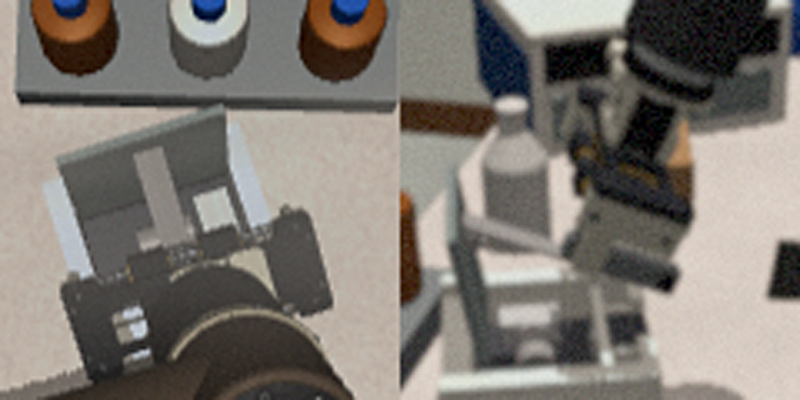

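```bash
python3 - <<'E'
from h import *
for z in(236,240):
    e=RM.inv().apply(ray("top",302-.4,140.2-.4,z)-M);print(e)
    print(np.pi/2+np.arcsin((e[0]-50)/120))
s=bot.read_state();p=s['tcp_pos']
bot.line_to(p+RM.apply([-100,0,0]),150)
p,q=tcp(rt(MY),[0,0,0],np.array([430,-60,200.]));bot.line_to(p,200,q)
p,q=tcp(rt(TY),[0,0,0],H0+[0,0,150]);bot.move_ptp(p,q)
p,q=tcp(rt(TY),[0,0,0],H0+[0,0,30.]);bot.line_to(p,200,q);bot.pause(.2)
f0=np.mean([bot.read_state()['contact_force'] for _ in range(5)],0)
for z in(6,4,2,1,.5,0):
    p,q=tcp(rt(TY),[0,0,0],H0+[0,0,z]);bot.line_to(p,30,q);bot.pause(.05)
    df=bot.read_state()['contact_force']-f0;print(z,df.round(1))
    if df[2]>3:break
print(st())
b=bot.camera("side");cv2.imwrite("pics/pl.png",np.clip(cv2.resize(b[90:240,240:440],(800,600),interpolation=cv2.INTER_CUBIC)[:,:,::-1]*1.3,0,255).astype('u1'))
E
```

```text
[ 69.73193206   1.93095021 236.        ]
1.7359792501319493
[ 68.62347322   2.11298746 240.        ]
1.7266217863630633
6 [0.9 0.3 0.7]
4 [0.8 1.1 0.3]
2 [ 0.9  0.4 -0.5]
1 [ 0.7  0.7 -0.5]
0.5 [0.1 0.6 0.4]
0 [ 0.5  0.6 -0.2]
(31.78, array([ 441.4, -336.5,    4.5]), array([ 0.2, -0.1, -1.8]), 17.8, np.float64(60.0))
```

View pics/pl.png

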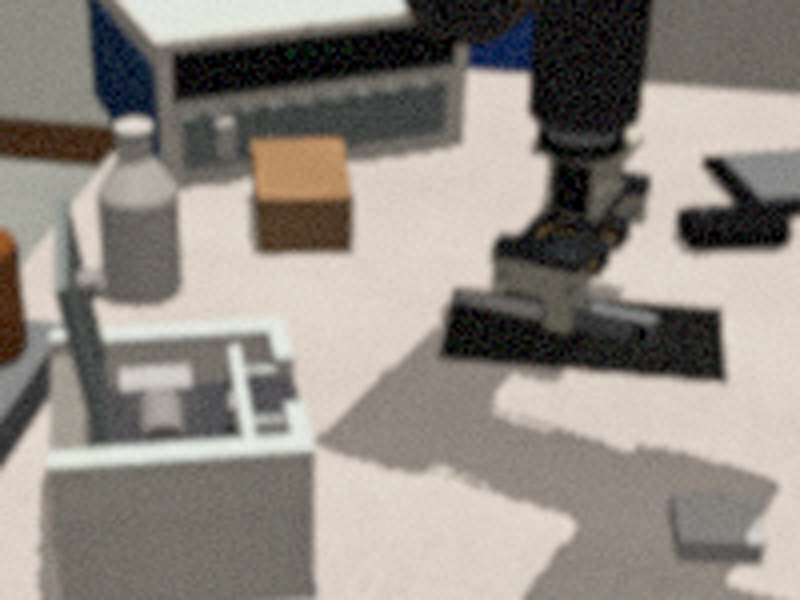

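```bash
python3 - <<'E'
from h import *
p,q=tcp(rt(TY),[0,0,0],H0+[0,0,-.7]);bot.line_to(p,20,q);bot.pause(.1);print(st())
bot.move_gripper(40);bot.line_to(p+[0,0,40],60)
bot.line_to(p+[0,0,180],200);bot.move_joints([-1.032,0.359,0.012,0,-1.224,-0.288]);bot.pause(.5);print(st())
a=bot.camera("top");b=bot.camera("side")
o=np.hstack([cv2.resize(a[110:310,260:460],(400,400)),cv2.resize(b[90:240,240:440],(400,300)).repeat(1,0) if 0 else cv2.resize(b[60:260,240:440],(400,400))])
cv2.imwrite("pics/fin.png",np.clip(o[:,:,::-1]*1.3,0,255).astype('u1'))
E
```

```text
(32.18, array([ 441.4, -336.5,    4.5]), array([-1.2,  1.9,  6.9]), 17.5, np.float64(60.0))
(36.54, array([ 167.7, -653.9,  226.4]), array([-0.5, -0.6,  0.4]), 39.8, np.float64(0.0))
```

View pics/fin.png

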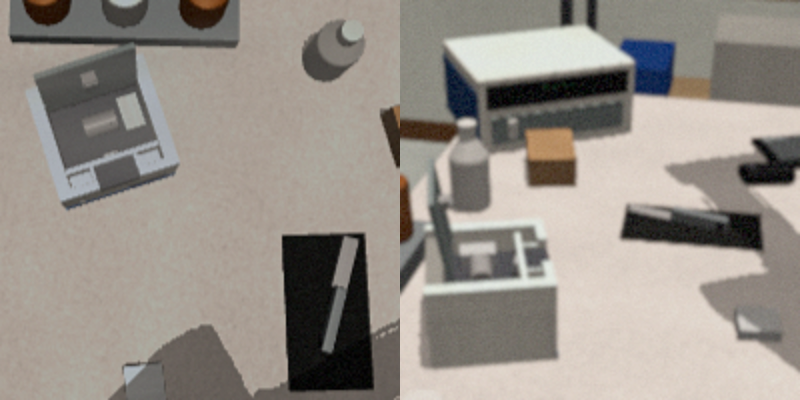

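The final pictures show the cover standing open past upright, with its edge near (85,60) in the top crop. The tool lies flat on the mat, from about (330,350) to (350,240), and nothing else has moved.

```bash
python3 -c "
from plant import bot
print(bot.close_job())"
```

```text
the job is handed in; nothing more can be done
None
```

The job is handed in: the cover was prised open with the tool and stands by itself at about 1.73 rad, and the tool lies flat back on the mat, after about 36.5 s of robot time.

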